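# Lock the lid on the pressure cooker

### The arm

A 7-joint arm with a two-finger parallel gripper is mounted at the origin on a cart in front of the work surface, level with it; the furniture and walls round the work are solid. World frame = base frame: x ahead of the robot, y to its left, z up, the work surface at z = 0. Lengths are in m, angles in rad, forces in N, time in s.
With the tool pointing down it reaches from about 0.4 to 0.85 m from the base axis. Payload 10.4 kg.
Tool frame: the origin (TCP) lies between the finger pads; the fingertips stand 22 mm ahead of it and the grasp point (between the pads) lies 3 mm ahead of it; z points along the fingers, y is the line along which they close (so a half turn about z gives the same grasp; the last joint's range is limited). The gripper opens to 85 mm and grips with 20 to 120 N. Pads are 22 mm wide; open, the fingers measure 114 mm over their backs; the gripper's body (76 mm by 85 mm) begins 54 mm behind the grasp point. The pads swing forward as they close: fully open they stand 13 mm farther back than shut.
Start: joints at [-1.202, 0.332, -0.065, 1.46, 0.022, 1.35, -0.088], TCP at [0.239, 0.578, 0.253] pointing down, gripper open.
Joint ranges: [-2.6, 2.6], [-0.5, 2.12], [-1.47, 1.34], [0.16, 2.42], [-1.27, 4.41], [0.06, 2.06], [-2.6, 2.6]. Speed limits (rad/s): [2.22, 2.22, 2.79, 2.79, 3.14, 3.14, 3.14].

### API

Orientations are given as a rotation vector (axis times angle).
In Python, from station import bot gives the robot as it stands. Calls block until the motion is done:
- bot.move_to(position, orientation): joint-space move of the TCP to a pose.
- bot.move_l(position, ori=None, rate=0.15, contact_N=None): straight line of the TCP; ori=None keeps the orientation; rate is the mean speed in m/s. With contact_N (N) it stops when the force on the tool has changed by that much, and returns True; else False.
- bot.movej(angles): joint-space move.
- bot.set_gripper(opening, grasp_force=None): opening from 0.0 (shut) to 1.0 (fully open); grasp_force is the grip in N (None keeps the last); returns when the fingers have stopped.
- bot.hold(seconds).
- bot.inverse_kinematics(position, orientation): joint angles nearest the present ones, or None.
- bot.observe(): the state.
- bot.snapshot(name): name is "scene" or "top"; returns a dict with "img" (420x560x3 uint8, red, green, blue), "range_z" (420x560 float32, m along the optical axis (not along the pixel's ray), 0 where there is no reading), "intrinsics" (3x3 intrinsics, pixels), "xyz" and "attitude" of the camera in the world. Camera axes: x right, y down, z forward; pixel columns grow to the right and rows downward; lengths in m; the calibration is good to about 2 mm. A picture is of the moment at which its call begins.
A pose or a line that the arm cannot do raises bot.Unreachable and nothing moves.
- bot.sign_off(): hands the job in; it is judged then, once.
The state is a dict: "t": time; "joints": joint angles; "joint_velocities": joint speeds; "effort": joint torques, N m; "tool_pos": TCP position; "tool_rot": TCP orientation; "force": force on the tool from outside, world axes, zero at the start; "wrist_torque": the same for the moment, N m; "grip_width": opening from 0.0 (shut) to 1.0 (fully open); "finger_force": force on a finger pad.
Only numpy, scipy, OpenCV 4.12 (cv2) and the standard library are available. Lean on these libraries where they do the work, as an engineer would, in place of code of your own. Each camera call takes 0.05 s, during which the arm holds its last target. There are 200 camera calls.

### The job

Close the pressure cooker: fetch its lid by the bar on top, lower it so that its tabs drop through the gaps in the pot's rim, and turn it clockwise until its ramps have drawn the seal down snug. It must stay clearly tight when you let go, but stop once it is snug and do not force it, or the seal is crushed. Leave the pot where it stands and do not disturb the timer or the jars.

Things in the scene. Friction and masses are not known exactly. Their poses are not given: they have to be found in the camera images.
- pot: Bare steel pressure-cooker pot, 176 mm outside diameter, rim 115 mm high, 3 kg, loose on the worktop. Origin: centre of its underside; z up its axis. Its two black grips stick out along its +x and -x, to 136 mm from the axis, tops 84 mm up. Turned half round it looks and fits the same.
- pot_rim (a point): Centre of the rim's plane, 115 mm above the pot's origin, axes as the pot's. Four lugs stand 8 mm proud round the rim (to radius 96 mm), each 36 deg long, centred at 35, 145, 215, 325 deg (counter-clockwise from +x, seen from above); tops level with the rim, bevelled.
- pot_lug (a point): Counter-clockwise end of the lug at 35 deg, under its outer edge, 4 mm below the rim: where a tab slides in. From here the lug's underside slopes down to 8 mm below the rim at its clockwise end (0.114 mm per degree). All four lugs are alike.
- lid: The cooker's steel lid, 204 mm diameter, 0.38 to 0.54 kg, starting right way up on the worktop. Origin: centre of the skirt's lower edge; z up; x along the black bar on top. Its tabs pass the gaps when its x axis stands 24 deg (+-3) counter-clockwise, from above, of the pot's x axis (or half a turn from there); elsewhere they rest on the lugs, origin at rim height.
- lid_grip (a point): Middle of the lid's bar handle, on the lid's axis 61 mm above its origin, axes as the lid's. Bar 104 mm long (x), 18 mm wide (y), 18 mm high, with 20 mm of free room beneath. A low black valve (top 39 mm above the lid's origin) stands 62 mm off to +y.
- lid_tab (a point): One of four tabs (28 deg long) that point inward at the skirt's lower edge, to radius 91 mm: 2 mm of play all round. Dropped in, the lid rests on its seal, origin 8 to 11 mm below the rim. Turned clockwise, the tabs meet the lugs after 3 deg and draw the lid down 0.114 mm a degree; friction holds them when let go.
- gasket: Rubber seal in the lid (177 mm ring; origin and axes are the lid's). Yields 20 N/mm. New or worn: grows snug 5 to 40 deg after the drop-in angle, not known beforehand. Snug: 9 to 21 N on the rim (lid's weight alone: 4 to 6), crushed above 35. Nearly free to turn at first; once it bites, the moment climbs 0.05 to 0.1 N m a degree (2 N of load); at 0.3 to 0.5 N m it is snug.
- timer: Round white kitchen timer, 60 mm diameter, 62 mm high, standing between the lid's and the pot's places; origin at the centre of its underside. Leave it alone.
- spice_jar: Spice jar with a dark cap, 41 mm diameter, 105 mm high; origin at the centre of its underside. Leave it alone.
- jar_beans: Glass clip-top jar, 97 mm wide, 134 mm high; origin at the centre of its underside. Leave it alone.

How it is judged:
On the way, in this order (a step that is already met when the one before it is completed fails the run):
1. the lid is lifted clear of the worktop (height (world z) of lid above 0.125 m), for 0.2 s.
2. the lid has dropped level into the gaps of the rim (horizontal distance between lid and pot_rim below 0.005 m and z of lid in the frame of pot_rim between -0.02 and -0.006 m and angle between the z axis of lid and the z axis of pot, either way round below 0.05 rad), for 0.2 s.
At the end, for the whole second after the job is handed in: The lid sits level on the pot (within 5 mm of its axis and 0.03 rad), turned so that its bar is within 0.36 rad of the line of the pot's grips, its tabs holding the seal on the rim with 9 to 21 N, hand off; pot upright, and everything at rest (contact force between gasket and pot between 9 and 21 N and horizontal distance between lid and pot_rim below 0.005 m and angle between the z axis of lid and the z axis of pot, either way round below 0.03 rad and angle between the x axis of lid and the x axis of pot, either way round below 0.36 rad and angle between pot's own z axis and vertical below 0.03 rad and linear speed of each of lid, pot below 0.01 m/s); the robot touches nothing.
It fails at once if the seal is crushed: more than 35 N between seal and rim (contact force between gasket and pot above 35 N).
It fails at once if the pot is shoved more than 25 mm or tipped (distance of pot from where it was at the start of the episode above 0.025 m or angle between pot's own z axis and vertical above 0.1 rad).
It fails at once if the timer, the spice jar or the bean jar is moved more than 25 mm (distance of any of timer, spice_jar, jar_beans from where it was at the start of the episode above 0.025 m).
It also fails if it takes over 54 s, if anything falls off the work surface, if the arm or the gripper's body presses on something with over 40 N, if the wrist force passes 120 N, or if a joint passes its speed limit or range.

## Working session

There is one attempt and no reset: what is moved stays moved. The work goes in short steps, each a Python script; the robot and the scene stay as the last script left them, time stands still between calls to the robot, and variables do not carry over. Pictures are saved under pics/ and viewed, at most 10 in all, crops included, and the job is handed in when it is done.

```bash
ls; mkdir -p pics; python3 - <<'E'
from station import bot
import cv2,numpy as np,pickle
o=bot.observe(); print({k:np.round(v,3) for k,v in o.items()})
for n in("scene","top"):
    s=bot.snapshot(n); pickle.dump(s,open(n+'0.pkl','wb'))
    cv2.imwrite(f'pics/{n}0.png',s['img'][:,:,::-1]); print(n,s['intrinsics'],s['xyz'],s['attitude'])
E
```

```text
pics
{'t': np.float64(0.0), 'joints': array([-1.202,  0.333, -0.065,  1.461,  0.022,  1.35 , -0.088]), 'joint_velocities': array([ 0.   , -0.001,  0.001, -0.001, -0.001,  0.001,  0.001]), 'effort': array([-0.0000e+00, -6.2543e+01,  4.9000e-02, -3.9162e+01,  1.6000e-02,
        1.0000e-02,  0.0000e+00]), 'tool_pos': array([0.239, 0.577, 0.252]), 'tool_rot': array([-6.110e-01, -3.081e+00,  2.000e-03]), 'force': array([-0.067,  0.239, -0.331]), 'wrist_torque': array([-0.032,  0.005,  0.091]), 'finger_force': np.float64(0.0), 'grip_width': np.float64(0.996)}
scene [[403.04134712   0.         280.00189866]
 [  0.         403.04134712 215.53950314]
 [  0.           0.           1.        ]] [ 0.11633929 -0.5096341   0.73378475] [-2.19995635  0.81211717 -0.33513791]
top [[511.78776258   0.         273.20476784]
 [  0.         511.78776258 209.27125053]
 [  0.           0.           1.        ]] [0.46415362 0.02102459 1.44795164] [-2.21608143  2.16382949 -0.06922423]
```

View pics/top0.png

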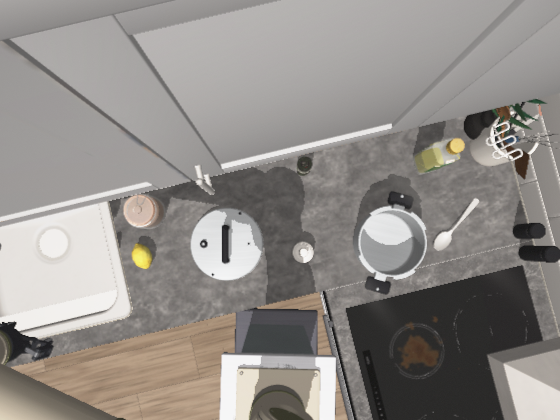

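View pics/scene0.png

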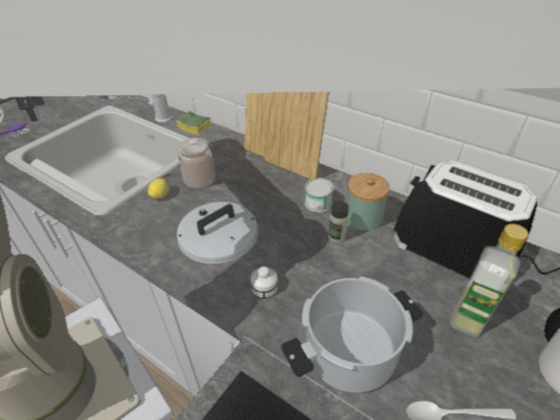

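The top view shows the lid at about (226,244), with its bar running vertically from (226,226) to (226,262) and the valve at (204,244). The pot is at (392,242), with grips at (400,200) and (377,285). The timer is at (303,253), between lid and pot. The wall cabinet overhangs the far side.

```bash
cat > h.py <<'E'
import numpy as np,cv2,pickle
from scipy.spatial.transform import Rotation as R
def cloud(s):
    K=s['intrinsics'];d=s['range_z'];v,u=np.indices(d.shape)
    p=np.stack([(u-K[0,2])/K[0,0]*d,(v-K[1,2])/K[1,1]*d,d],-1)
    w=p@R.from_rotvec(s['attitude']).as_matrix().T+s['xyz']; w[d==0]=np.nan
    return w
def cast(s,uv,z):
    K=s['intrinsics'];uv=np.atleast_2d(uv).astype(float)
    r=np.c_[(uv[:,0]-K[0,2])/K[0,0],(uv[:,1]-K[1,2])/K[1,1],np.ones(len(uv))]@R.from_rotvec(s['attitude']).as_matrix().T
    return s['xyz']+r*((z-s['xyz'][2])/r[:,2])[:,None]
def circ(xy):
    A=np.c_[2*xy,np.ones(len(xy))];x=np.linalg.lstsq(A,(xy**2).sum(1),rcond=None)[0]
    return x[:2],np.sqrt(x[2]+x[:2]@x[:2])
def box(s,u0,u1,v0,v1):
    m=np.zeros(s['range_z'].shape,bool);m[v0:v1,u0:u1]=1;return m
E
python3 - <<'E'
from h import *
s=pickle.load(open('top0.pkl','rb'));w=cloud(s);g=s['img'].max(2)
def rep(n,m,z):
    v,u=np.nonzero(m);p=cast(s,np.c_[u,v],z)[:,:2];c,sz,a=cv2.minAreaRect(p.astype(np.float32)*1000)
    print(n,m.sum(),'mean',p.mean(0).round(4),'rect',np.round(c,1),np.round(sz,1),round(a,1),'zmed',np.nanmedian(w[m][:,2]).round(4));return p
print('table z',np.nanmedian(w[200:230,330:350,2]), 'cab z',np.nanmedian(w[60:100,200:350,2]),np.nanmedian(w[130:150,230:330,2]))
bar=box(s,216,238,215,272)&(g<60); p=rep('bar',bar,.068)
q=p-p.mean(0);e=np.linalg.svd(q,full_matrices=False)[2][0];print('bar dir',np.degrees(np.arctan2(e[1],e[0])))
rep('valve',box(s,196,213,236,252)&(g<70),.039)
gp=[rep('grip',box(s,386,416,190,212)&(g<60),.084),rep('grip',box(s,362,394,274,296)&(g<60),.084)]
d=gp[0].mean(0)-gp[1].mean(0);print('pot x',np.degrees(np.arctan2(d[1],d[0])),'mid',(gp[0].mean(0)+gp[1].mean(0))/2)
rim=box(s,345,440,190,300)&(w[...,2]>.108)&(w[...,2]<.122)
P=w[rim][:,:2];c0=P.mean(0)
for i in range(3):
    r=np.hypot(*(P-c0).T);k=(r<.0885)&(r>.075);c0,rr=circ(P[k])
print('rim circ',c0,rr,rim.sum())
r=np.hypot(*(P-c0).T);a=np.degrees(np.arctan2(*(P-c0).T[::-1]))
print('lug ang',sorted(np.round(a[(r>.091)&(r<.1)]).astype(int)))
rep('timer',box(s,290,318,240,266)&(w[...,2]>.03),.05)
rep('spice',box(s,294,316,152,176)&(w[...,2]>.09),.105)
rep('beans',box(s,118,165,188,232)&(w[...,2]>.09),.134)
L=box(s,185,268,205,285)&(w[...,2]>.01)
rep('lid',L,.02)
s2=pickle.load(open('scene0.pkl','rb'));w2=cloud(s2);print('lid z in top',np.nanmedian(w[260:272,235:250,2]))
E
```

```text
table z 0.0007700713044147545 cab z 0.9420288836341946 0.629479796008748
bar 222 mean [0.4559 0.1494] rect [456.5 148.4] [96.7 16.2] 1.7 zmed 0.0698
bar dir -178.48072641111742
valve 17 mean [0.4537 0.2079] rect [453.4 210.1] [13.7 13.8] 1.4 zmed 0.0354
grip 207 mean [ 0.5833 -0.3102] rect [ 582.9 -316.6] [62.8 35.4] 76.4 zmed 0.0839
grip 170 mean [ 0.3566 -0.2679] rect [ 356.2 -259.7] [62.4 32.2] 75.5 zmed 0.0841
pot x -10.55992105477574 mid [ 0.46995234 -0.28901896]
rim circ [ 0.46875015 -0.29027497] 0.08611467087251883 655
lug ang [np.int64(-177), np.int64(-175), np.int64(-175), np.int64(-174), np.int64(-173), np.int64(-172), np.int64(-172), np.int64(-170), np.int64(-170), np.int64(-169), np.int64(-168), np.int64(-167), np.int64(-167), np.int64(-166), np.int64(-166), np.int64(-164), np.int64(-163), np.int64(-162), np.int64(-161), np.int64(-160), np.int64(-160), np.int64(-159), np.int64(-158), np.int64(-157), np.int64(-157), np.int64(-155), np.int64(-155), np.int64(-155), np.int64(-154), np.int64(-152), np.int64(-152), np.int64(-150), np.int64(-150), np.int64(-148), np.int64(-148),
[... 1648 characters left out ...]
, np.int64(129), np.int64(129), np.int64(131), np.int64(132), np.int64(133), np.int64(134), np.int64(135), np.int64(136), np.int64(136), np.int64(137), np.int64(138), np.int64(138), np.int64(140), np.int64(141), np.int64(142), np.int64(143), np.int64(144), np.int64(144), np.int64(145), np.int64(146), np.int64(148), np.int64(148), np.int64(148)]
timer 359 mean [ 0.4367 -0.0618] rect [436.9 -61.6] [54.3 57.2] 1.4 zmed 0.0458
spice 243 mean [ 0.6766 -0.056 ] rect [676.5 -54.9] [50.6 47.7] 1.4 zmed 0.1063
beans 1200 mean [0.546  0.3656] rect [542.7 364.3] [100.5 113.4] 1.4 zmed 0.1229
lid 4129 mean [0.4538 0.1488] rect [453.8 149.8] [200.  200.1] 1.4 zmed 0.0258
lid z in top 0.025124782592240713
```

```bash
cat >> h.py <<'E'
def down(deg):  # tool z down, tool x at deg in world
    a=np.radians(deg);x=np.array([np.cos(a),np.sin(a),0]);z=np.array([0,0,-1.])
    return R.from_matrix(np.c_[x,np.cross(z,x),z]).as_rotvec()
E
python3 - <<'E'
from station import bot
from h import *
print(R.from_rotvec(bot.observe()['tool_rot']).as_matrix().round(2)[:,0])
for f in (0,180):
  for p,a in (([.455,.149,.2],1.5),([.469,-.2895,.24],9.7),([.469,-.2895,.16],9.7),([.469,-.2895,.16],-12),([.469,-.2895,.16],-35)):
    q=bot.inverse_kinematics(p,down(a+f));print(f,p,a,None if q is None else np.round(q,2))
E
```

```text
[-0.92  0.38 -0.  ]
0 [0.455, 0.149, 0.2] 1.5 [-0.84  0.04  0.44  1.93 -0.02  1.18 -1.94]
0 [0.469, -0.2895, 0.24] 9.7 [-0.34  0.24  0.95  1.72 -0.2   1.29 -0.75]
0 [0.469, -0.2895, 0.16] 9.7 [-0.34  0.36  0.98  1.82 -0.32  1.14 -0.66]
0 [0.469, -0.2895, 0.16] -12 [-0.44  0.43  1.13  1.82 -0.42  1.16 -0.95]
0 [0.469, -0.2895, 0.16] -35 [-0.46  0.45  1.17  1.82 -0.45  1.17 -1.33]
180 [0.455, 0.149, 0.2] 1.5 [-0.66  0.04  0.26  1.92 -0.01  1.18  1.2 ]
180 [0.469, -0.2895, 0.24] 9.7 [ 0.88  0.21 -0.46  1.66  0.1   1.29  2.13]
180 [0.469, -0.2895, 0.16] 9.7 [-0.28  0.33  0.9   1.81 -0.28  1.13  2.45]
180 [0.469, -0.2895, 0.16] -12 [-0.43  0.42  1.11  1.82 -0.41  1.16  2.18]
180 [0.469, -0.2895, 0.16] -35 [-0.34  0.36  0.98  1.82 -0.33  1.14  1.71]
```

```bash
python3 - <<'E'
from station import bot
from h import *
o=down(1.5);c=[.455,.149]
bot.move_to(c+[.16],o); bot.set_gripper(.6)
print(bot.move_l(c+[.064],o,rate=.12,contact_N=8))
print('pre',bot.observe()['tool_pos'].round(4))
bot.set_gripper(0,60); x=bot.observe();print(x['t'],x['tool_pos'].round(4),x['grip_width'],x['finger_force'],x['force'].round(2))
bot.move_l(c+[.25],o,rate=.15);bot.hold(.2)
x=bot.observe();print(x['t'],x['tool_pos'].round(4),x['grip_width'],x['finger_force'],x['force'].round(2),x['wrist_torque'].round(3))
bot.move_l([.469,-.2895,.25],down(9.7),rate=.22);bot.hold(.3)
x=bot.observe();print(x['t'],x['tool_pos'].round(4),x['joints'].round(2),x['force'].round(2),x['wrist_torque'].round(3))
for n in("scene","top"):
    s=bot.snapshot(n); pickle.dump(s,open(n+'1.pkl','wb'));cv2.imwrite(f'pics/{n}1.png',s['img'][:,:,::-1])
E
```

```text
False
pre [0.4555 0.1491 0.0646]
3.6667 [0.4557 0.1501 0.0651] 0.2032483186690174 58.98560106754303 [-0.83  2.45  7.01]
5.2583 [0.4548 0.1489 0.2495] 0.20152658555161673 58.57678234577179 [-0.34  0.44 -5.16] [-0.008 -0.011  0.058]
7.7 [ 0.4691 -0.2892  0.25  ] [-0.32  0.22  0.92  1.7  -0.18  1.31 -0.77] [-0.26 -0.48 -3.94] [ 0.022  0.028 -0.021]
```

View pics/scene1.png

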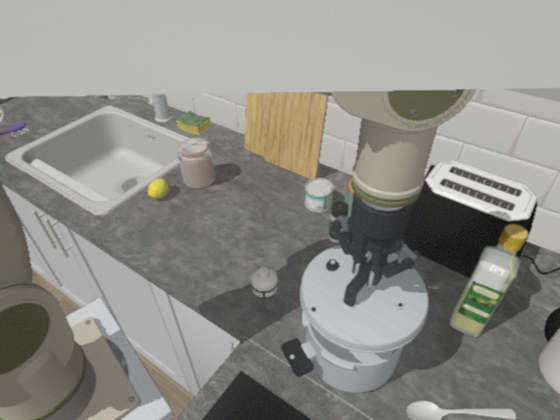

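View pics/top1.png

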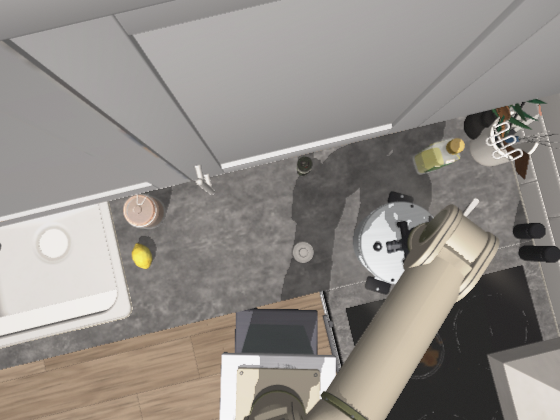

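Both views show the lid held level over the pot. In the scene view the lid centre is near (363,290) with the valve at (333,264). In the top view it is near (395,243). Next I measure how far the lid sits from the tool axis.

```bash
python3 - <<'E'
from h import *
T=np.array([.469,-.2895])
def outline(P,c,bins=72):
    for _ in range(4):
        d=P-c;r=np.hypot(*d.T);b=((np.arctan2(*d.T[::-1])+np.pi)/(2*np.pi)*bins).astype(int)
        q=np.array([P[b==i][r[b==i].argmax()] for i in range(bins) if (b==i).sum()>0])
        for _ in range(4):
            c,rr=circ(q);e=abs(np.hypot(*(q-c).T)-rr);q=q[e<max(.0015,np.median(e)*2)]
    return c,rr,len(q)
for n in('scene','top'):
    s=pickle.load(open(n+'1.pkl','rb'));w=cloud(s)
    P=w[(w[...,2]>.18)&(w[...,2]<.235)&(np.hypot(w[...,0]-T[0],w[...,1]-T[1])<.108)]
    print(n,'lid zrange',np.percentile(P[:,2],[2,50,98]).round(4),outline(P[:,:2],T))
    k=w[(w[...,2]>.2)&(w[...,2]<.216)&(np.hypot(w[...,0]-T[0],w[...,1]-T[1])<.1)]
    A=np.c_[k[:,:2],np.ones(len(k))]
    # valve: dark pixels at z about .186+.039
    uv=np.argwhere((s['img'].max(2)<70)&(w[...,2]>.205)&(w[...,2]<.235)&(w[...,1]>T[1]+.045)&(w[...,1]<T[1]+.08)&(abs(w[...,0]-T[0])<.03))
    p=cast(s,uv[:,::-1],.186+.037).mean(0)[:2]; d=p-T;print('valve',p,len(uv),'lid x ang',np.degrees(np.arctan2(d[1],d[0]))-90,np.hypot(*d))
    s=pickle.load(open(n+'0.pkl','rb'));w=cloud(s);d=np.hypot(w[...,0]-T[0],w[...,1]-T[1])
    P=w[(w[...,2]>.109)&(w[...,2]<.12)&(d<.1)&(d>.075)][:,:2]
    print('pot all',outline(P,T)); 
    r=np.hypot(*(P-T).T);a=np.degrees(np.arctan2(*(P-T).T[::-1]))
    l=P[r>.0915];al=np.sort(np.degrees(np.arctan2(*(l-T).T[::-1])));g=np.r_[0,np.nonzero(np.diff(al)>8)[0]+1,len(al)]
    print('lug spans',[(al[i].round(1),al[j-1].round(1)) for i,j in zip(g,g[1:])])
E
```

```text
scene lid zrange [0.1887 0.2093 0.2174] (array([ 0.46695464, -0.29122772]), np.float64(0.10072347641492559), 50)
valve [ 0.45091368 -0.23503137] 46 lid x ang 18.368756134913113 0.05739291675923243
pot all (array([ 0.46950351, -0.28794616]), np.float64(0.09169520055579293), 72)
lug spans [(np.float64(-177.8), np.float64(-141.9)), (np.float64(-66.7), np.float64(-30.2)), (np.float64(3.3), np.float64(38.6)), (np.float64(55.2), np.float64(55.2)), (np.float64(112.5), np.float64(147.9))]
top lid zrange [0.1915 0.2102 0.2195] (array([ 0.4683213 , -0.29145139]), np.float64(0.10061423694293026), 32)
valve [ 0.45920687 -0.22780449] 29 lid x ang 9.019495205484873 0.06246792162025667
pot all (array([ 0.46873724, -0.29080662]), np.float64(0.09138117940788579), 72)
lug spans [(np.float64(-176.4), np.float64(-140.2)), (np.float64(-66.1), np.float64(-32.9)), (np.float64(1.8), np.float64(37.4)), (np.float64(113.6), np.float64(148.8))]
```

```bash
python3 - <<'E'
from station import bot
from h import *
c=[.4702,-.288];o=down(9.7)
bot.move_l(c+[.195],o,rate=.12);bot.hold(.2)
x=bot.observe();print(x['t'],x['tool_pos'].round(4),x['force'].round(2))
print(bot.move_l(c+[.169],o,rate=.02,contact_N=4))
x=bot.observe();print(x['t'],x['tool_pos'].round(4),x['force'].round(2),x['wrist_torque'].round(3))
E
```

```text
8.6083 [ 0.4706 -0.2883  0.1958] [ 0.04 -0.05 -5.51]
True
9.7083 [ 0.4702 -0.288   0.1709] [-1.    0.33  5.92] [0.093 0.026 0.002]
```

```bash
python3 - <<'E'
from station import bot
from h import *
bot.set_gripper(.4);bot.hold(.3)
x=bot.observe();print(x['t'],x['tool_pos'].round(4),x['force'].round(2),x['wrist_torque'].round(3))
c=[.4702,-.288]
bot.set_gripper(0,30);bot.hold(.2)
def st(a):
    x=bot.observe();print(a,round(float(x['t']),2),x['tool_pos'].round(4),x['force'].round(2),x['wrist_torque'].round(3));return x
x=st(9.7);z=x['tool_pos'][2]
for a in (6.7,4.7,2.7):
    bot.move_l(c+[z],down(a),rate=.05);bot.hold(.2);st(a)
E
```

```text
10.3167 [ 0.4693 -0.2874  0.1697] [-0.83  0.24 -0.23] [-0.029  0.003  0.028]
9.7 10.79 [ 0.4693 -0.2875  0.1698] [-1.12 -0.97  1.8 ] [-0.048  0.053  0.007]
6.7 11.24 [ 0.4702 -0.288   0.1698] [0.65 0.17 1.13] [ 0.075  0.008 -0.004]
4.7 11.69 [ 0.4702 -0.2879  0.1698] [-0.36  0.21  1.13] [0.198 0.003 0.051]
2.7 12.14 [ 0.4702 -0.288   0.1698] [0.85 0.27 0.99] [0.168 0.089 0.053]
```

```bash
cat > turn.py <<'E'
from station import bot
from h import *
c=[.4702,-.288]
def rd():
    L=[]
    for _ in range(3): bot.hold(.05);x=bot.observe();L.append(np.r_[x['force'],x['wrist_torque'],x['tool_pos'][2],x['t']])
    return np.mean(L,0)
def turn(a,z,end,step,stop,ff=0.):
    while a>end:
        a-=step; z-=ff*step
        bot.move_l(c+[z],down(a),rate=.05);r=rd()
        print(f'a={a:.1f} z={z*1e3:.2f} t={r[7]:.1f} F={r[:3].round(2)} M={r[3:6].round(3)}')
        z+=np.clip(r[2],-6,6)*3e-5
        if r[5]>stop: break
    print('next',a,z)
E
python3 - <<'E'
from turn import *
turn(2.7,.1698,-13,1.5,.22)
E
```

```text
a=1.2 z=169.80 t=12.5 F=[-0.27  0.51  1.08] M=[0.138 0.019 0.073]
a=-0.3 z=169.83 t=12.9 F=[0.32 0.21 1.01] M=[0.203 0.031 0.084]
a=-1.8 z=169.86 t=13.3 F=[ 0.77  0.12 -0.08] M=[ 0.287 -0.009  0.07 ]
a=-3.3 z=169.86 t=13.7 F=[ 1.23  0.61 -2.84] M=[ 0.392 -0.143  0.143]
a=-4.8 z=169.78 t=14.1 F=[ 1.27  1.23 -5.31] M=[ 0.388 -0.205  0.373]
next -4.8 0.16961591966631906
```

```bash
python3 - <<'E'
from turn import *
bot.set_gripper(.4);bot.hold(.2);print('free',rd().round(3))
z=.16955
bot.set_gripper(0,30);bot.hold(.1);print('grip',rd().round(3))
turn(-4.8,z,-6.7,1.,.33,.000114)
E
```

```text
free [-1.800e-02  1.300e-01 -1.530e-01 -2.000e-02 -5.000e-03 -6.000e-03
  1.700e-01  1.475e+01]
grip [-0.716  1.6    1.777  0.202  0.122  0.088  0.17  15.275]
a=-5.8 z=169.44 t=15.7 F=[-1.3   1.5   5.24] M=[0.258 0.247 0.268]
a=-6.8 z=169.48 t=16.1 F=[-0.73  0.64  4.75] M=[0.124 0.088 0.417]
next -6.8 0.16962167604657388
```

```bash
python3 - <<'E'
from turn import *
turn(-6.8,.16972,-7.,.3,.1)
E
```

```text
a=-7.1 z=169.72 t=16.5 F=[ 2.38 -1.03  0.81] M=[-0.17  -0.412  0.589]
next -7.1 0.16974425642543892
```

```bash
python3 - <<'E'
from turn import *
z=.16974;a=-7.1
bot.set_gripper(.4);bot.hold(.2)
bot.set_gripper(0,30);bot.hold(.1);print('grip',rd().round(3))
for a in (-6.8,-6.5,-6.2,-5.9,-5.6):
    bot.move_l(c+[z],down(a),rate=.05);r=rd();print(a,r[:6].round(3))
E
```

```text
grip [-0.549 -0.373  1.214 -0.038  0.148  0.268  0.17  17.517]
-6.8 [-0.688  0.014  1.335 -0.06   0.178  0.131]
-6.5 [-0.901  0.693  1.693 -0.027  0.241  0.044]
-6.2 [-1.380e+00  2.090e-01  2.285e+00 -6.000e-03  3.170e-01  2.000e-03]
-5.9 [-0.966 -0.626  3.38  -0.072  0.262  0.093]
-5.6 [-0.361 -0.137  3.68  -0.058  0.19  -0.091]
```

```bash
python3 - <<'E'
from turn import *
z=.16974
for a in (-5.2,-4.8): bot.move_l(c+[z],down(a),rate=.05);r=rd();print(a,r[:6].round(3))
z+=r[2]*3e-5
turn(-4.8,z,-7.,.5,.42,.0000)
E
```

```text
-5.2 [-0.335 -0.414  3.686 -0.113  0.062 -0.015]
-4.8 [ 0.04  -0.284  5.417 -0.124 -0.009 -0.194]
a=-5.3 z=169.90 t=20.7 F=[ 1.2  -1.46  1.36] M=[-0.393 -0.346 -0.054]
a=-5.8 z=169.94 t=21.1 F=[ 3.36 -2.98 -1.57] M=[-0.63  -0.667  0.22 ]
a=-6.3 z=169.90 t=21.5 F=[ 3.15 -3.44 -2.81] M=[-0.639 -0.742  0.361]
a=-6.8 z=169.81 t=21.9 F=[ 2.34 -2.11 -2.26] M=[-0.43  -0.606  0.495]
next -6.8 0.16974396973320122
```

```bash
python3 - <<'E'
from turn import *
bot.set_gripper(.6);bot.hold(.3)
p=bot.observe()['tool_pos']
bot.move_l([p[0],p[1],.30],rate=.15);bot.move_l([.45,.0,.3],rate=.25);bot.hold(.2)
x=bot.observe();print(x['t'],x['force'].round(2))
s=bot.snapshot("top");pickle.dump(s,open('top2.pkl','wb'));cv2.imwrite('pics/top2.png',s['img'][:,:,::-1])
w=cloud(s);T=np.array(c)
m=(s['img'].max(2)<60)&(w[...,2]>.15)&(w[...,2]<.19)&(np.hypot(w[...,0]-T[0],w[...,1]-T[1])<.065)
v,u=np.nonzero(m);b=cast(s,np.c_[u,v],.174)[:,:2].astype(np.float32);print('bar',cv2.minAreaRect(b*1000),m.sum())
k=w[(w[...,2]>.12)&(w[...,2]<.136)&(np.hypot(w[...,0]-T[0],w[...,1]-T[1])<.09)]
print('tilt',np.linalg.lstsq(np.c_[k[:,:2]-T,np.ones(len(k))],k[:,2],rcond=None)[0])
E
```

```text
25.2167 [ 0.08 -0.23 -0.49]
bar ((470.9390563964844, -287.4423522949219), (20.041807174682617, 98.70120239257812), 85.33293151855469) 271
tilt [-0.00042881 -0.00733054  0.13141815]
```

View pics/top2.png

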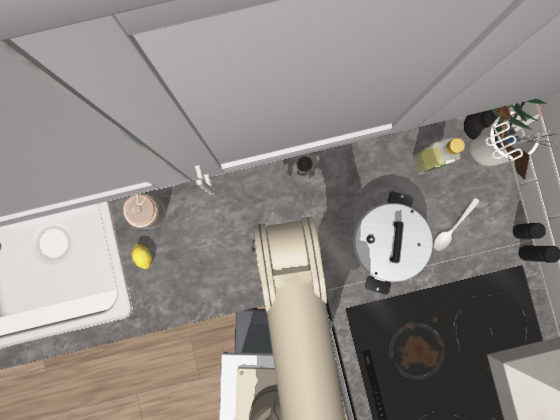

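The lid now sits level on the pot at (394,242), with the bar pointing at about -5° and the grips at (400,199) and (377,285). One check remains: did the pot turn along with the lid?

```bash
python3 - <<'E'
from h import *
for f in('top0','top2'):
    s=pickle.load(open(f+'.pkl','rb'));g=s['img'].max(2);C=[]
    for b in((386,416,190,207),(362,394,277,296)):
        v,u=np.nonzero(box(s,*b)&(g<60));C.append(cast(s,np.c_[u,v],.084)[:,:2]);
    k=[cv2.minAreaRect(x.astype(np.float32)*1000) for x in C];d=np.subtract(k[0][0],k[1][0])
    d2=C[0].mean(0)-C[1].mean(0)
    print(f,np.degrees(np.arctan2(d[1],d[0])),np.degrees(np.arctan2(d2[1],d2[0])),[(np.round(q[0],1),round(q[2],1)) for q in k])
E
```

```text
top0 -13.730246688718168 -10.140127843355735 [(array([ 586. , -315.8]), 83.7), (array([ 356.2, -259.7]), 75.5)]
top2 -14.026568286772882 -11.254468280985806 [(array([ 586.8, -317.3]), 81.0), (array([ 356.2, -259.7]), 74.1)]
```

```bash
python3 -c "
from station import bot
print(bot.sign_off())"
```

```text
the job is handed in; nothing more can be done
None
```

The lid is on the pot and turned clockwise until snug, and the job is handed in at about 25 s. I put the seal load at 12 to 16 N, inferred from turning moment and angle, not measured directly. The lid sits level and the pot barely moved. The timer and jars were not touched, though I did not re-measure their positions afterwards.

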